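# Check the gel clamp gap with the right feeler

## Robot

A 7-joint arm with a two-finger parallel gripper is mounted at the origin on a cart in front of the work surface, level with it; the furniture and walls round the work are solid. World frame = base frame: x ahead of the robot, y to its left, z up, the work surface at z = 0. Lengths are in m, angles in rad, forces in N, time in s.
With the tool pointing down it reaches from about 0.35 to 0.775 m from the base axis. Payload 3.1 kg.
Tool frame: the origin (TCP) lies midway between the tips of the shut fingers; the grasp point (between the pads) lies 19 mm behind it (bot.pinch_z is the distance from the TCP to the grasp point, in m); z points along the fingers, y is the line along which they close (so a half turn about z gives the same grasp; the last joint's range is limited). The gripper opens to 85 mm and grips with 20 to 120 N. Pads are 22 mm wide; open, the fingers measure 114 mm over their backs; the gripper's body (76 mm by 85 mm) begins 54 mm behind the grasp point. The pads swing forward as they close: fully open they stand 13 mm farther back than shut.
Start: joints at [1.159, 0.311, 0.014, 1.512, -0.004, 1.319, -0.027], TCP at [0.199, -0.513, 0.231] pointing down, gripper open.
Joint ranges: [-2.7, 2.7], [-0.3, 1.91], [-1.27, 1.3], [0.12, 2.57], [-1.44, 4.58], [0.2, 2.03], [-3.05, 3.05]. Speed limits (rad/s): [2.79, 2.79, 3.14, 3.14, 3.14, 3.14, 3.14].

## Interface

Orientations are given as [roll, pitch, yaw] about the fixed x, y, z axes, in that order (R = Rz(yaw) Ry(pitch) Rx(roll)).
In Python, from plant import bot gives the robot as it stands. The module is installed in compiled form; this text tells all that it offers.
- The arm moves only by the tool carry_out, never from a script. Its argument "steps" is a list of rows, each an object of numbers: "x", "y", "z": the shift along the tool's x, y, z in mm; "rx", "ry", "rz": the turn, a rotation vector about the tool's x, y, z in rad; "gripper": the finger opening in mm, from 0 to 85.4. In form: [{"x": .., "y": .., "z": .., "rx": .., "ry": .., "rz": .., "gripper": ..}, ...]. A call has 1 to 20 rows; each row shifts and turns the commanded pose from where the row before left it, along the tool's axes as they then stand; what a row does not reach is not made up. A row lasts 1/10 s, in which the tool goes at most 50 mm and 8.59 degrees, less where a joint would pass 70% of its speed; a pose out of reach is approached as far as the arm can. A call is refused whole if a number of a shift passes 50 or a number of a turn 0.15, either way. A call with a gripper value outside its range is refused whole. The fingers move at their own pace and stop on an object; the grip force is fixed at half the most. Time passes only in rows, so rows that do not move let the fingers close. It gives the time, the measured TCP pose, the force, the opening and the grip force at its end, in the units of the state.
- bot.sense(): the state, without advancing time (a new reading comes with each control period).
- bot.camera(name): name is "scene" or "top"; returns the picture (400x640x3 uint8, red, green, blue); there is no depth.
- bot.camera_info(name): a dict with "K" (3x3 intrinsics, pixels), "k1" (the pictures are not rectified: a ray, as slopes to the right and down, at radius r is drawn at 1 + k1 r^2 times it, then the intrinsics apply), "eye" and "attitude" of the camera in the world. Camera axes: x right, y down, z forward; pixel columns grow to the right and rows downward; lengths in m; the calibration is good to about 2 mm. A picture is of the moment at which its call begins. camera_info takes no time and is no camera call.
- bot.job_done(): hands the job in; it is judged then, once.
The state is a dict: "clock": time; "joints": joint angles; "joint_velocities": joint speeds; "joint_efforts": joint torques, N m; "tool_pos": TCP position; "eef_rot": TCP orientation; "contact_force": force on the tool from outside, world axes, zero at the start; "moment": the same for the moment, N m; "finger_gap": finger opening in m; "grip_force": force on a finger pad.
Only numpy, scipy, OpenCV 4.12 (cv2) and the standard library are available. Lean on these libraries where they do the work, as an engineer would, in place of code of your own. Each camera call takes 0.05 s, during which the arm holds its last target. There are 200 camera calls.

## Task

Check the gap of the gel-casting clamp: take the green-handled feeler gauge from the rack and slide its blade straight down between the two blue sprung jaws, near their middle. Push gently against the drag of the jaws until you feel the blade stop on the clamp's base, then let go and leave it standing there; leave the yellow and red gauges in the rack.

Things in the scene. Friction and masses are not known exactly. Their poses are not given: they have to be found in the camera images.
- green_handle (a point): Green feeler gauge, 80 g, upright. Point: centre of its handle, half-way up. Handle 24 (its x) x 34 (y) x 56 mm tall (z up); grasp across x. Steel blade 6 (x) x 28 mm (y), tip rounded, down to 98 mm below this point. At the start the handle's underside sits on the rack's top, 85 mm above the worktop, the blade hanging in a 13 x 31 mm slot: raise it over 70 mm straight up to free it.
- yellow_handle (a point): Yellow feeler gauge, a bystander that stays in the aluminium rack (60 x 206 mm). Point: centre of its handle. As the green one, but its blade is 3 mm thick. Handle tops 141 mm over the worktop: carry the blade above them. The three gauges stand 66 mm apart in a row along their y, in any order, all with parallel axes; nothing stands beside a handle along its x.
- red_handle (a point): Red feeler gauge, a bystander that stays in the rack. Point: centre of its handle. Shaped as the green one, but its blade is 9 mm thick.
- gap (a point): Gap of the fixed clamp (white base 116 x 124 mm). Point: on top of the base, 12 mm over the worktop, mid-gap. z up, y along the gap (jaws 90 mm long), x across. Two blue jaws 3 mm apart, each gives 12 mm along x against 3 to 7 N: blade drag about 3 to 10 N. V lead-in 28 mm wide, 52 mm above this point, narrows to the gap by 32 mm. Blade home: green handle's centre 98 mm above this point.
Not all that is in view belongs to the job. Of the things that look like the part that bears gap, the largest one is meant. Of the things that look like the part that bears green_handle, the smaller one is meant.

How it is judged:
By the outcome, as a careful person would: the job done as asked, in the order asked, and still so for the second after the job is handed in, with the robot touching nothing.
It also fails if it takes over 40 s, if anything falls off the work surface, if the arm or the gripper's body presses on something with over 40 N, if the wrist force passes 120 N, or if a joint passes its speed limit or range.

## Working session

There is one attempt and no reset: what is moved stays moved. The work goes in short steps, Python scripts to look and compute and a tool call to move; the robot and the scene stay as the last step left them, time stands still between calls to the robot, and variables do not carry over. Pictures are saved under pics/ and viewed, at most 10 in all, crops included, and the job is handed in when it is done.

Besides the shell and the picture viewer there is one more tool, called after "Emit:" in YAML: its name, and indented under it one key for each argument. carry_out: Moves the arm, as the interface text tells. Its arguments: {"type":"object","properties":{"steps":{"type":"array"}},"required":["steps"]}

```bash
mkdir -p pics; cat > h.py <<'E'
import numpy as np, cv2
from scipy.spatial.transform import Rotation as R
from plant import bot
def grab(n,f):
    im=bot.camera(n); cv2.imwrite('pics/'+f,cv2.cvtColor(im,cv2.COLOR_RGB2BGR)); return im
E
python3 - <<'E'
from h import *
for n in('scene','top'):
    grab(n,n+'0.png'); print(bot.camera_info(n))
s=bot.sense(); print(s['tool_pos'],s['eef_rot'],s['clock'],bot.pinch_z)
E
```

```text
{'K': array([[463.43725691,   0.        , 320.05662977],
       [  0.        , 463.43725691, 203.00596075],
       [  0.        ,   0.        ,   1.        ]]), 'k1': -0.03145746248073042, 'eye': array([-0.4736517 ,  0.58719668,  0.60121491]), 'attitude': array([-1.97029713,  0.01062696, -2.10121265])}
{'K': array([[399.0244211 ,   0.        , 316.98014259],
       [  0.        , 399.0244211 , 202.28629071],
       [  0.        ,   0.        ,   1.        ]]), 'k1': -0.03838590917415378, 'eye': array([0.41172424, 0.01773022, 1.25835351]), 'attitude': array([-3.05892285, -0.00709109, -1.58407555])}
[ 0.19856475 -0.51220647  0.23032486] [-3.13946932e+00  8.41418522e-05  3.69894331e-01] 0.1 0.0187
```

View pics/scene0.png

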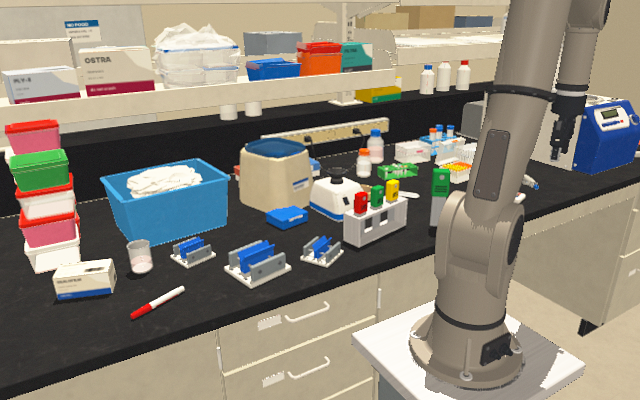

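View pics/top0.png

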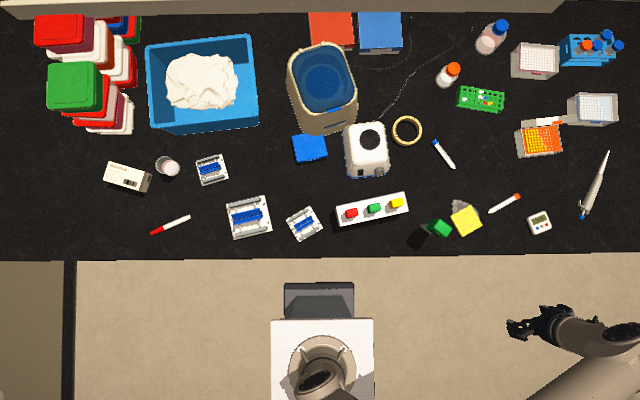

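Top view candidates are as follows.
- **Green:** the handle in the rack at (374,208), and a tall, larger green block at (440,228). I take the smaller one, in the rack between red (350,213) and yellow (396,203).
- **Clamps:** (249,217), (304,224) and (211,169). I take the largest, at (249,217).

I'll confirm both in one enlarged crop and measure.

```bash
cat >> h.py <<'E'
def cam(n):
    c=bot.camera_info(n); return c['K'],c['k1'],np.array(c['eye']),R.from_euler('xyz',c['attitude']).as_matrix()
def ray(n,p):
    K,k,e,A=cam(n); d=cv2.undistortPoints(np.array([[p]],float),K,np.array([k,0,0,0,0.]))[0,0]
    v=A@[d[0],d[1],1]; return e,v/np.linalg.norm(v)
def onz(n,p,z):
    e,v=ray(n,p); return e+v*(z-e[2])/v[2]
def proj(n,P):
    K,k,e,A=cam(n); q=A.T@(np.array(P)-e); s=q[:2]/q[2]; s=s*(1+k*s@s); return K[0,0]*s+K[:2,2]
def mask(im,c):
    h=cv2.cvtColor(im,cv2.COLOR_RGB2HSV); H,S,V=[h[...,i].astype(int) for i in range(3)]
    hue={'green':abs(H-65)<22,'blue':abs(H-110)<12,'yellow':abs(H-27)<7,'red':(H<6)|(H>174)}[c]
    return (hue&(S>120)&(V>50)).astype(np.uint8)
def blobs(im,c,box,amin=15):
    m=mask(im,c); w=np.zeros_like(m); x0,y0,x1,y1=box; w[y0:y1,x0:x1]=m[y0:y1,x0:x1]
    n,l,st,ce=cv2.connectedComponentsWithStats(w)
    return [(st[i,4],ce[i].round(1),cv2.minAreaRect(np.argwhere(l==i)[:,::-1].astype(np.float32))) for i in range(1,n) if st[i,4]>=amin]
E
python3 - <<'E'
from h import *
im={n:cv2.cvtColor(cv2.imread(f'pics/{n}0.png'),cv2.COLOR_BGR2RGB) for n in('top','scene')}
for c in('red','green','yellow'):
    for b in blobs(im['top'],c,(335,190,412,228)): print(c,b,onz('top',b[1],.141).round(4))
    for b in blobs(im['scene'],c,(340,170,402,220)): print(c,'scene',b)
for b in blobs(im['top'],'blue',(226,196,272,240)): print('jaw',b,onz('top',b[1],.064).round(4))
for b in blobs(im['scene'],'blue',(223,235,292,285)): print('jaw scene',b,onz('scene',b[1],.05).round(4))
a=im['top'][185:250,220:460]; a=cv2.resize(a,None,fx=3.3,fy=3.3,interpolation=2)
b=im['scene'][165:290,215:415]; b=cv2.resize(b,(a.shape[1]*6//10,int(a.shape[1]*.6*125/200)),interpolation=2)
b=cv2.copyMakeBorder(b,0,0,0,a.shape[1]-b.shape[1],0)
cv2.imwrite('pics/c1.png',cv2.cvtColor(np.vstack([a,b]),cv2.COLOR_RGB2BGR))
E
```

```text
red (np.int32(102), array([351.1, 212.6]), ((351.1470947265625, 212.58827209472656), (8.00367546081543, 12.611852645874023), 75.96376037597656)) [ 0.4739 -0.0868  0.141 ]
red scene (np.int32(259), array([360.3, 202.4]), ((360.5, 202.5), (21.0, 13.0), 90.0))
green (np.int32(96), array([373.7, 207.7]), ((373.45281982421875, 207.5849151611328), (7.692190647125244, 12.911890983581543), 74.05460357666016)) [ 0.4869 -0.1507  0.141 ]
green scene (np.int32(119), array([387.7, 175. ]), ((388.7704772949219, 175.8345184326172), (24.040964126586914, 8.292044639587402), 17.35402488708496))
green scene (np.int32(241), array([376.6, 195.3]), ((376.6723937988281, 195.43104553222656), (12.539868354797363, 21.50878143310547), 4.763641834259033))
yellow (np.int32(109), array([396.2, 202.5]), ((395.85296630859375, 202.4117889404297), (8.00367546081543, 14.067066192626953), 75.96376037597656)) [ 0.5008 -0.2146  0.141 ]
yellow scene (np.int32(257), array([391.7, 189.5]), ((391.8000183105469, 189.60000610351562), (13.395750999450684, 21.582042694091797), 7.125016689300537))
jaw (np.int32(322), array([246.6, 216.1]), ((246.68455505371094, 216.0751190185547), (10.932489395141602, 30.29596519470215), 76.60750579833984)) [0.4717 0.2193 0.064 ]
jaw scene (np.int32(641), array([254.8, 254.5]), ((256.77227783203125, 255.46173095703125), (22.067792892456055, 40.66424560546875), 67.06790161132812)) [0.4617 0.2293 0.05  ]
```

View pics/c1.png

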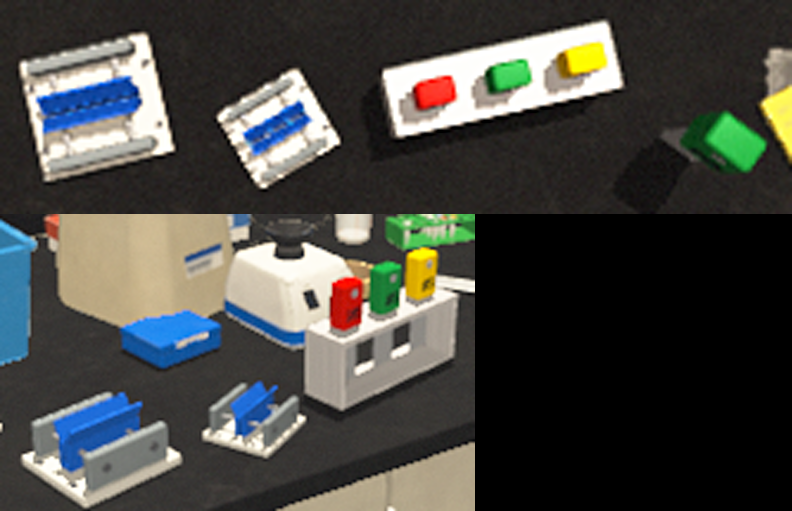

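The crop confirms both. The green handle sits mid-row in the rack between red and yellow, and the left clamp is clearly the largest of the three. Next I measure the yaw angles and the clamp base.

```bash
python3 - <<'E'
from h import *
t=cv2.cvtColor(cv2.imread('pics/top0.png'),cv2.COLOR_BGR2RGB)
m=np.zeros(t.shape[:2],np.uint8); m[190:245,215:280]=(t[190:245,215:280].min(2)>95)
p=np.argwhere(m)[:,::-1].astype(np.float32)
W=np.array([onz('top',q,.012)[:2]*1000 for q in p],np.float32); print('base',cv2.minAreaRect(W))
b=mask(t,'blue'); b[:196]=0;b[240:]=0;b[:,:226]=0;b[:,272:]=0
J=np.array([onz('top',q,.064)[:2] for q in np.argwhere(b)[:,::-1]],np.float32)*1000
v=cv2.fitLine(J,cv2.DIST_L2,0,.01,.01).ravel(); print('jaw line',v,np.degrees(np.arctan2(v[0],v[1])),cv2.minAreaRect(J))
m=np.zeros(t.shape[:2],np.uint8); m[185:235,328:415]=(t[185:235,328:415].min(2)>120)
W=np.array([onz('top',q,.085)[:2]*1000 for q in np.argwhere(m)[:,::-1]],np.float32); print('rack',cv2.minAreaRect(W))
print(proj('scene',[.487,-.151,.113]),proj('scene',[.4717,.2193,.05]))
E
```

```text
base ((472.5303649902344, 221.79681396484375), (117.4006118774414, 125.95364379882812), 12.782410621643066)
jaw line [ 2.1868457e-01 -9.7579563e-01  4.7168692e+02  2.1925951e+02] 167.36821 ((471.8500061035156, 218.87799072265625), (32.874114990234375, 90.43553161621094), 12.722410202026367)
rack ((488.5606384277344, -153.48284912109375), (62.578224182128906, 208.8017578125), 11.799764633178711)
[375.77001573 196.11171555] [256.96659179 251.75220425]
```

Emit:
carry_out:
  steps:
    - {"z": -40,"rz": 0}
    - {"z": -40}

```text
validation failed for argument at $.st...
```

Emit:
carry_out:
  steps:
    - {"x": 0,"y": 0,"z": -40,"rx": 0,"ry": 0,"rz": 0,"gripper": 85}
    - {"x": 0,"y": 0,"z": -40,"rx": 0,"ry": 0,"rz": 0,"gripper": 85}

```text
clock: 0.3
tool_pos: [0.1983, -0.5114, 0.31]
eef_rot: [-3.136, 0.0, 0.37]
contact_force: [0.5, -0.6, 1.2]
finger_gap: 0.085
grip_force: 0.0
```

Emit:
carry_out:
  steps:
    - {"x": 0,"y": 0,"z": 0,"rx": 0,"ry": 0,"rz": -0.14,"gripper": 85}
    - {"x": 0,"y": 0,"z": 0,"rx": 0,"ry": 0,"rz": -0.14,"gripper": 85}
    - {"x": 0,"y": 0,"z": 0,"rx": 0,"ry": 0,"rz": -0.14,"gripper": 85}
    - {"x": 0,"y": 0,"z": 0,"rx": 0,"ry": 0,"rz": -0.14,"gripper": 85}
    - {"x": 0,"y": 0,"z": 0,"rx": 0,"ry": 0,"rz": -0.14,"gripper": 85}
    - {"x": 0,"y": 0,"z": 0,"rx": 0,"ry": 0,"rz": -0.14,"gripper": 85}
    - {"x": 0,"y": 0,"z": 0,"rx": 0,"ry": 0,"rz": -0.14,"gripper": 85}
    - {"x": 0,"y": 0,"z": 0,"rx": 0,"ry": 0,"rz": -0.14,"gripper": 85}
    - {"x": 0,"y": 0,"z": 0,"rx": 0,"ry": 0,"rz": -0.14,"gripper": 85}
    - {"x": 0,"y": 0,"z": 0,"rx": 0,"ry": 0,"rz": -0.14,"gripper": 85}

```text
clock: 1.3
tool_pos: [0.1987, -0.5125, 0.3106]
eef_rot: [-3.141, -0.001, 1.776]
contact_force: [-0.4, -0.5, -0.3]
finger_gap: 0.0849
grip_force: 0.0
```

Emit:
carry_out:
  steps:
    - {"x": 24,"y": 30,"z": 0,"rx": 0,"ry": 0,"rz": 0,"gripper": 85}
    - {"x": 24,"y": 30,"z": 0,"rx": 0,"ry": 0,"rz": 0,"gripper": 85}
    - {"x": 24,"y": 30,"z": 0,"rx": 0,"ry": 0,"rz": 0,"gripper": 85}
    - {"x": 24,"y": 30,"z": 0,"rx": 0,"ry": 0,"rz": 0,"gripper": 85}
    - {"x": 24,"y": 30,"z": 0,"rx": 0,"ry": 0,"rz": 0,"gripper": 85}
    - {"x": 24,"y": 30,"z": 0,"rx": 0,"ry": 0,"rz": 0,"gripper": 85}
    - {"x": 24,"y": 30,"z": 0,"rx": 0,"ry": 0,"rz": 0,"gripper": 85}
    - {"x": 24,"y": 30,"z": 0,"rx": 0,"ry": 0,"rz": 0,"gripper": 85}
    - {"x": 24,"y": 30,"z": 0,"rx": 0,"ry": 0,"rz": 0,"gripper": 85}
    - {"x": 24,"y": 30,"z": 0,"rx": 0,"ry": 0,"rz": 0,"gripper": 85}
    - {"x": 24,"y": 30,"z": 0,"rx": 0,"ry": 0,"rz": 0,"gripper": 85}
    - {"x": 24,"y": 30,"z": 0,"rx": 0,"ry": 0,"rz": 0,"gripper": 85}
    - {"x": 0,"y": 0,"z": 0,"rx": 0,"ry": 0,"rz": 0,"gripper": 85}
    - {"x": 0,"y": 0,"z": 0,"rx": 0,"ry": 0,"rz": 0,"gripper": 85}

```text
clock: 2.7
tool_pos: [0.4948, -0.1584, 0.3107]
eef_rot: [-3.14, -0.001, 1.773]
contact_force: [-0.3, -0.4, -0.6]
finger_gap: 0.0846
grip_force: 0.0
```

```bash
cat >> h.py <<'E'
def togo(P,yaw):
    s=bot.sense(); p=np.array(s['tool_pos']); A=R.from_euler('xyz',s['eef_rot'])
    B=R.from_euler('xyz',[np.pi,0,yaw])
    print('t',round(s['clock'],2),'shift mm',(A.inv().apply(np.array(P)-p)*1000).round(1),'turn',(A.inv()*B).as_rotvec().round(4),p.round(4),np.round(s['contact_force'],1))
E
python3 -c "
from h import *
togo([.488,-.152,.095],1.777);print(np.round(bot.sense()['joints'],2))"
```

```text
t 2.7 shift mm [  7.5  -5.1 215.7] turn [-0.0014 -0.0006 -0.0043] [ 0.4948 -0.1584  0.3107] [-0.3 -0.4 -0.6]
[ 0.67  0.26 -0.5   1.42  0.12  1.5   0.37]
```

Emit:
carry_out:
  steps:
    - {"x": 7.5,"y": -5,"z": 20,"rx": 0,"ry": 0,"rz": -0.004,"gripper": 85}
    - {"x": 0,"y": 0,"z": 40,"rx": 0,"ry": 0,"rz": 0,"gripper": 85}
    - {"x": 0,"y": 0,"z": 40,"rx": 0,"ry": 0,"rz": 0,"gripper": 85}
    - {"x": 0,"y": 0,"z": 40,"rx": 0,"ry": 0,"rz": 0,"gripper": 85}
    - {"x": 0,"y": 0,"z": 30,"rx": 0,"ry": 0,"rz": 0,"gripper": 85}
    - {"x": 0,"y": 0,"z": 20,"rx": 0,"ry": 0,"rz": 0,"gripper": 85}
    - {"x": 0,"y": 0,"z": 15,"rx": 0,"ry": 0,"rz": 0,"gripper": 85}
    - {"x": 0,"y": 0,"z": 10,"rx": 0,"ry": 0,"rz": 0,"gripper": 85}
    - {"x": 0,"y": 0,"z": 0,"rx": 0,"ry": 0,"rz": 0,"gripper": 85}
    - {"x": 0,"y": 0,"z": 0,"rx": 0,"ry": 0,"rz": 0,"gripper": 85}

```text
clock: 3.7
tool_pos: [0.4884, -0.1539, 0.0968]
eef_rot: [3.141, 0.001, 1.773]
contact_force: [0.7, -0.6, 0.6]
finger_gap: 0.0849
grip_force: 0.0
```

```bash
python3 -c "
from h import *
togo([.488,-.152,.095],1.777)
a=grab('scene','s1.png')[120:245,300:460];b=grab('top','t1.png')[160:250,320:440]
cv2.imwrite('pics/c2.png',np.vstack([cv2.resize(a,(640,500),interpolation=2)])[...,::-1])"
```

```text
t 3.7 shift mm [ 1.9 -0.1  1.8] turn [ 0.0004  0.0008 -0.0045] [ 0.4884 -0.1539  0.0968] [ 0.7 -0.6  0.6]
```

View pics/c2.png

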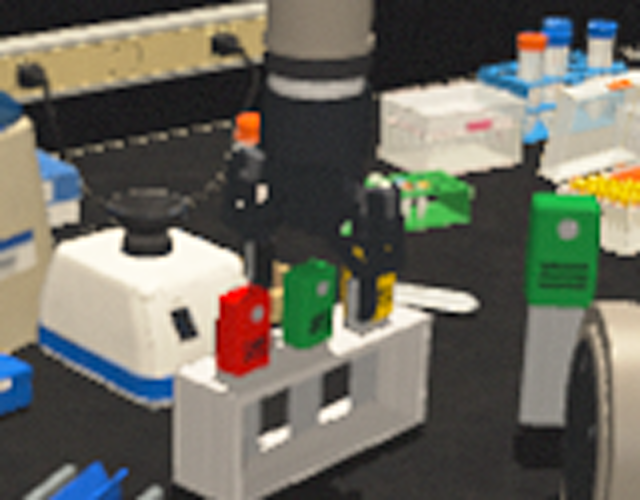

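The fingers, at (258,260) and (370,270) in the crop, straddle the green handle at (310,305). I close and lift.

Emit:
carry_out:
  steps:
    - {"x": 2,"y": 0,"z": 1,"rx": 0,"ry": 0,"rz": -0.004,"gripper": 40}
    - {"x": 0,"y": 0,"z": 0,"rx": 0,"ry": 0,"rz": 0,"gripper": 30}
    - {"x": 0,"y": 0,"z": 0,"rx": 0,"ry": 0,"rz": 0,"gripper": 10}
    - {"x": 0,"y": 0,"z": 0,"rx": 0,"ry": 0,"rz": 0,"gripper": 10}
    - {"x": 0,"y": 0,"z": 0,"rx": 0,"ry": 0,"rz": 0,"gripper": 10}
    - {"x": 0,"y": 0,"z": 0,"rx": 0,"ry": 0,"rz": 0,"gripper": 10}
    - {"x": 0,"y": 0,"z": 0,"rx": 0,"ry": 0,"rz": 0,"gripper": 10}
    - {"x": 0,"y": 0,"z": 0,"rx": 0,"ry": 0,"rz": 0,"gripper": 10}

```text
clock: 4.6
tool_pos: [0.4882, -0.151, 0.0955]
eef_rot: [3.141, 0.0, 1.778]
contact_force: [-0.0, 0.0, 1.7]
finger_gap: 0.0233
grip_force: 58.9
```

Emit:
carry_out:
  steps:
    - {"x": 0,"y": 0,"z": -10,"rx": 0,"ry": 0,"rz": 0,"gripper": 10}
    - {"x": 0,"y": 0,"z": -20,"rx": 0,"ry": 0,"rz": 0,"gripper": 10}
    - {"x": 0,"y": 0,"z": -20,"rx": 0,"ry": 0,"rz": 0,"gripper": 10}
    - {"x": 0,"y": 0,"z": -20,"rx": 0,"ry": 0,"rz": 0,"gripper": 10}
    - {"x": 0,"y": 0,"z": -20,"rx": 0,"ry": 0,"rz": 0,"gripper": 10}
    - {"x": 0,"y": 0,"z": -30,"rx": 0,"ry": 0,"rz": 0,"gripper": 10}
    - {"x": 0,"y": 0,"z": -30,"rx": 0,"ry": 0,"rz": 0,"gripper": 10}
    - {"x": 0,"y": 0,"z": -20,"rx": 0,"ry": 0,"rz": 0,"gripper": 10}
    - {"x": 0,"y": 0,"z": 0,"rx": 0,"ry": 0,"rz": 0,"gripper": 10}
    - {"x": 0,"y": 0,"z": 0,"rx": 0,"ry": 0,"rz": 0,"gripper": 10}

```text
clock: 5.6
tool_pos: [0.4877, -0.1509, 0.2652]
eef_rot: [-3.141, 0.0, 1.778]
contact_force: [-0.3, -0.8, -1.2]
finger_gap: 0.0233
grip_force: 58.8
```

```bash
python3 -c "
from h import *
togo([.472,.220,.19],1.7928)"
```

```text
t 5.6 shift mm [366.2  61.   75.1] turn [-0.0003  0.     -0.0148] [ 0.4877 -0.1509  0.2652] [-0.3 -0.8 -1.2]
```

Emit:
carry_out:
  steps:
    - {"x": 15,"y": 2.5,"z": 0,"rx": 0,"ry": 0,"rz": -0.015,"gripper": 10}
    - {"x": 27,"y": 4.5,"z": 0,"rx": 0,"ry": 0,"rz": 0,"gripper": 10}
    - {"x": 27,"y": 4.5,"z": 0,"rx": 0,"ry": 0,"rz": 0,"gripper": 10}
    - {"x": 27,"y": 4.5,"z": 0,"rx": 0,"ry": 0,"rz": 0,"gripper": 10}
    - {"x": 27,"y": 4.5,"z": 0,"rx": 0,"ry": 0,"rz": 0,"gripper": 10}
    - {"x": 27,"y": 4.5,"z": 0,"rx": 0,"ry": 0,"rz": 0,"gripper": 10}
    - {"x": 27,"y": 4.5,"z": 0,"rx": 0,"ry": 0,"rz": 0,"gripper": 10}
    - {"x": 27,"y": 4.5,"z": 0,"rx": 0,"ry": 0,"rz": 0,"gripper": 10}
    - {"x": 27,"y": 4.5,"z": 0,"rx": 0,"ry": 0,"rz": 0,"gripper": 10}
    - {"x": 27,"y": 4.5,"z": 0,"rx": 0,"ry": 0,"rz": 0,"gripper": 10}
    - {"x": 27,"y": 4.5,"z": 0,"rx": 0,"ry": 0,"rz": 0,"gripper": 10}
    - {"x": 27,"y": 4.5,"z": 0,"rx": 0,"ry": 0,"rz": 0,"gripper": 10}
    - {"x": 27,"y": 4.5,"z": 0,"rx": 0,"ry": 0,"rz": 0,"gripper": 10}
    - {"x": 27,"y": 4.5,"z": 0,"rx": 0,"ry": 0,"rz": 0,"gripper": 10}
    - {"x": 0,"y": 0,"z": 0,"rx": 0,"ry": 0,"rz": 0,"gripper": 10}
    - {"x": 0,"y": 0,"z": 0,"rx": 0,"ry": 0,"rz": 0,"gripper": 10}
    - {"x": 0,"y": 0,"z": 0,"rx": 0,"ry": 0,"rz": 0,"gripper": 10}

```text
clock: 7.3
tool_pos: [0.4667, 0.2184, 0.2644]
eef_rot: [-3.14, 0.001, 1.792]
contact_force: [0.1, -0.5, -1.1]
finger_gap: 0.0234
grip_force: 58.9
```

```bash
python3 -c "
from h import *
togo([.472,.220,.165],1.7928)"
```

```text
t 7.3 shift mm [ 0.6  5.7 99.4] turn [-0.0019  0.0013 -0.0007] [0.4667 0.2184 0.2644] [ 0.1 -0.5 -1.1]
```

Emit:
carry_out:
  steps:
    - {"x": 0.5,"y": 5.5,"z": 10,"rx": 0,"ry": 0,"rz": 0,"gripper": 10}
    - {"x": 0,"y": 0,"z": 25,"rx": 0,"ry": 0,"rz": 0,"gripper": 10}
    - {"x": 0,"y": 0,"z": 25,"rx": 0,"ry": 0,"rz": 0,"gripper": 10}
    - {"x": 0,"y": 0,"z": 20,"rx": 0,"ry": 0,"rz": 0,"gripper": 10}
    - {"x": 0,"y": 0,"z": 15,"rx": 0,"ry": 0,"rz": 0,"gripper": 10}
    - {"x": 0,"y": 0,"z": 0,"rx": 0,"ry": 0,"rz": 0,"gripper": 10}
    - {"x": 0,"y": 0,"z": 0,"rx": 0,"ry": 0,"rz": 0,"gripper": 10}

```text
clock: 8.0
tool_pos: [0.4726, 0.2204, 0.17]
eef_rot: [-3.141, 0.0, 1.792]
contact_force: [-0.5, 0.5, -0.4]
finger_gap: 0.0231
grip_force: 58.8
```

```bash
python3 -c "
from h import *
togo([.472,.220,.165],1.7928)
im=grab('scene','s2.png');a=im[180:290,200:310]
print([b for b in blobs(im,'green',(210,150,300,260))], proj('scene',[.472,.22,.183]),proj('scene',[.472,.22,.085]),proj('scene',[.472,.22,.064]))
cv2.imwrite('pics/c3.png',cv2.resize(a,(600,600),interpolation=2)[...,::-1])"
```

```text
t 8.0 shift mm [-0.3 -0.7  5. ] turn [-0.0007  0.0002 -0.0013] [0.4726 0.2204 0.17  ] [-0.5  0.5 -0.4]
[(np.int32(159), array([249.5, 201.3]), ((249.70001220703125, 201.40000915527344), (24.59674644470215, 13.416407585144043), 63.43495178222656))] [253.01332244 201.85881684] [255.72471209 239.08873485] [256.28511304 246.73695704]
```

View pics/c3.png

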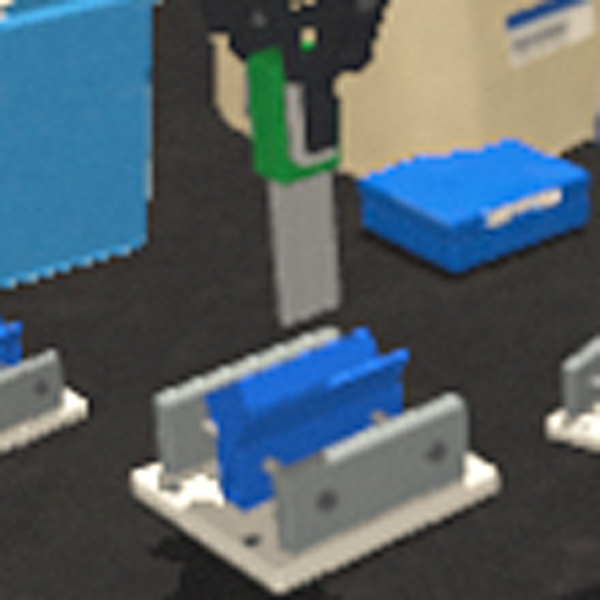

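The blade tip at crop (308,310), full-frame (256.5,237), is within 1 px of the expected point over the mid-gap. I descend to just above the jaws, then go slowly.

Emit:
carry_out:
  steps:
    - {"x": 0,"y": -0.5,"z": 10,"rx": 0,"ry": 0,"rz": 0,"gripper": 10}
    - {"x": 0,"y": 0,"z": 10,"rx": 0,"ry": 0,"rz": 0,"gripper": 10}
    - {"x": 0,"y": 0,"z": 5,"rx": 0,"ry": 0,"rz": 0,"gripper": 10}
    - {"x": 0,"y": 0,"z": 5,"rx": 0,"ry": 0,"rz": 0,"gripper": 10}
    - {"x": 0,"y": 0,"z": 5,"rx": 0,"ry": 0,"rz": 0,"gripper": 10}
    - {"x": 0,"y": 0,"z": 3,"rx": 0,"ry": 0,"rz": 0,"gripper": 10}
    - {"x": 0,"y": 0,"z": 3,"rx": 0,"ry": 0,"rz": 0,"gripper": 10}
    - {"x": 0,"y": 0,"z": 0,"rx": 0,"ry": 0,"rz": 0,"gripper": 10}

```text
clock: 8.85
tool_pos: [0.4717, 0.221, 0.1289]
eef_rot: [-3.141, 0.0, 1.793]
contact_force: [-0.5, -0.2, -0.2]
finger_gap: 0.0232
grip_force: 58.8
```

Emit:
carry_out:
  steps:
    - {"x": 0,"y": 0,"z": 3,"rx": 0,"ry": 0,"rz": 0,"gripper": 10}
    - {"x": 0,"y": 0,"z": 3,"rx": 0,"ry": 0,"rz": 0,"gripper": 10}
    - {"x": 0,"y": 0,"z": 3,"rx": 0,"ry": 0,"rz": 0,"gripper": 10}
    - {"x": 0,"y": 0,"z": 0,"rx": 0,"ry": 0,"rz": 0,"gripper": 10}

```text
clock: 9.25
tool_pos: [0.4722, 0.2217, 0.1211]
eef_rot: [3.14, -0.001, 1.793]
contact_force: [-1.3, -0.4, 3.5]
finger_gap: 0.0233
grip_force: 59.6
```

Emit:
carry_out:
  steps:
    - {"x": 0,"y": -0.3,"z": 3,"rx": 0,"ry": 0,"rz": 0,"gripper": 10}
    - {"x": 0,"y": 0,"z": 3,"rx": 0,"ry": 0,"rz": 0,"gripper": 10}
    - {"x": 0,"y": 0,"z": 3,"rx": 0,"ry": 0,"rz": 0,"gripper": 10}
    - {"x": 0,"y": 0,"z": 3,"rx": 0,"ry": 0,"rz": 0,"gripper": 10}
    - {"x": 0,"y": 0,"z": 3,"rx": 0,"ry": 0,"rz": 0,"gripper": 10}
    - {"x": 0,"y": 0,"z": 0,"rx": 0,"ry": 0,"rz": 0,"gripper": 10}

```text
clock: 9.85
tool_pos: [0.4713, 0.2208, 0.1045]
eef_rot: [-3.141, 0.0, 1.793]
contact_force: [-0.1, 0.7, 0.3]
finger_gap: 0.0231
grip_force: 59.4
```

Emit:
carry_out:
  steps:
    - {"x": 0,"y": 0,"z": 2,"rx": 0,"ry": 0,"rz": 0,"gripper": 10}
    - {"x": 0,"y": 0,"z": 2,"rx": 0,"ry": 0,"rz": 0,"gripper": 10}
    - {"x": 0,"y": 0,"z": 2,"rx": 0,"ry": 0,"rz": 0,"gripper": 10}
    - {"x": 0,"y": 0,"z": 2,"rx": 0,"ry": 0,"rz": 0,"gripper": 10}

```text
clock: 10.25
tool_pos: [0.4716, 0.221, 0.0972]
eef_rot: [3.141, 0.0, 1.793]
contact_force: [0.4, -0.2, 3.1]
finger_gap: 0.0232
grip_force: 59.7
```

Emit:
carry_out:
  steps:
    - {"x": 0,"y": 0,"z": 1,"rx": 0,"ry": 0,"rz": 0,"gripper": 10}
    - {"x": 0,"y": 0,"z": 1,"rx": 0,"ry": 0,"rz": 0,"gripper": 10}
    - {"x": 0,"y": 0,"z": 1,"rx": 0,"ry": 0,"rz": 0,"gripper": 10}

```text
clock: 10.55
tool_pos: [0.4716, 0.221, 0.0943]
eef_rot: [3.141, 0.0, 1.793]
contact_force: [0.1, 0.2, 4.7]
finger_gap: 0.0233
grip_force: 59.7
```

Emit:
carry_out:
  steps:
    - {"x": 0,"y": 0,"z": 1,"rx": 0,"ry": 0,"rz": 0,"gripper": 10}
    - {"x": 0,"y": 0,"z": 1,"rx": 0,"ry": 0,"rz": 0,"gripper": 10}

```text
clock: 10.75
tool_pos: [0.4716, 0.221, 0.0924]
eef_rot: [3.141, 0.0, 1.793]
contact_force: [-0.9, -0.5, 10.2]
finger_gap: 0.0229
grip_force: 60.7
```

Emit:
carry_out:
  steps:
    - {"x": 0,"y": 0,"z": 1,"rx": 0,"ry": 0,"rz": 0,"gripper": 10}

```text
clock: 10.85
tool_pos: [0.4717, 0.2211, 0.0923]
eef_rot: [3.141, 0.0, 1.793]
contact_force: [-2.8, -2.2, 15.4]
finger_gap: 0.0232
grip_force: 61.3
```

The blade has stopped at z 0.0923, where I expected the base, and the force stepped up from 5 to 15 N. I ease off and release.

Emit:
carry_out:
  steps:
    - {"x": 0,"y": 0,"z": -0.8,"rx": 0,"ry": 0,"rz": 0,"gripper": 10}
    - {"x": 0,"y": 0,"z": 0,"rx": 0,"ry": 0,"rz": 0,"gripper": 32}
    - {"x": 0,"y": 0,"z": 0,"rx": 0,"ry": 0,"rz": 0,"gripper": 50}
    - {"x": 0,"y": 0,"z": 0,"rx": 0,"ry": 0,"rz": 0,"gripper": 70}
    - {"x": 0,"y": 0,"z": 0,"rx": 0,"ry": 0,"rz": 0,"gripper": 70}
    - {"x": 0,"y": 0,"z": 0,"rx": 0,"ry": 0,"rz": 0,"gripper": 70}
    - {"x": 0,"y": 0,"z": 0,"rx": 0,"ry": 0,"rz": 0,"gripper": 70}

```text
clock: 11.55
tool_pos: [0.4715, 0.221, 0.092]
eef_rot: [-3.141, -0.0, 1.793]
contact_force: [0.5, 0.2, -0.1]
finger_gap: 0.0697
grip_force: 0.0
```

Emit:
carry_out:
  steps:
    - {"x": 0,"y": 0,"z": -10,"rx": 0,"ry": 0,"rz": 0,"gripper": 70}
    - {"x": 0,"y": 0,"z": -20,"rx": 0,"ry": 0,"rz": 0,"gripper": 70}
    - {"x": 0,"y": 0,"z": -30,"rx": 0,"ry": 0,"rz": 0,"gripper": 70}
    - {"x": 0,"y": 0,"z": -30,"rx": 0,"ry": 0,"rz": 0,"gripper": 70}
    - {"x": 0,"y": 0,"z": -30,"rx": 0,"ry": 0,"rz": 0,"gripper": 70}
    - {"x": 0,"y": 0,"z": 0,"rx": 0,"ry": 0,"rz": 0,"gripper": 70}
    - {"x": 0,"y": 0,"z": 0,"rx": 0,"ry": 0,"rz": 0,"gripper": 70}

```text
clock: 12.25
tool_pos: [0.472, 0.2213, 0.2132]
eef_rot: [3.139, -0.0, 1.793]
contact_force: [0.2, -1.1, -0.1]
finger_gap: 0.0698
grip_force: 0.0
```

```bash
python3 -c "
from h import *
im=grab('scene','s3.png');a=im[150:290,200:420]
print([b for b in blobs(im,'green',(210,190,300,260))], proj('scene',[.472,.22,.110]),bot.sense()['contact_force'])
cv2.imwrite('pics/c4.png',cv2.resize(a,(792,504),interpolation=2)[...,::-1])"
```

```text
[(np.int32(364), array([255.5, 229.6]), ((255.6241455078125, 229.48968505859375), (24.83060073852539, 16.27691650390625), 85.2363510131836))] [255.04824057 229.83528414] [-0.02311285  0.15836318 -0.55316881]
```

View pics/c4.png

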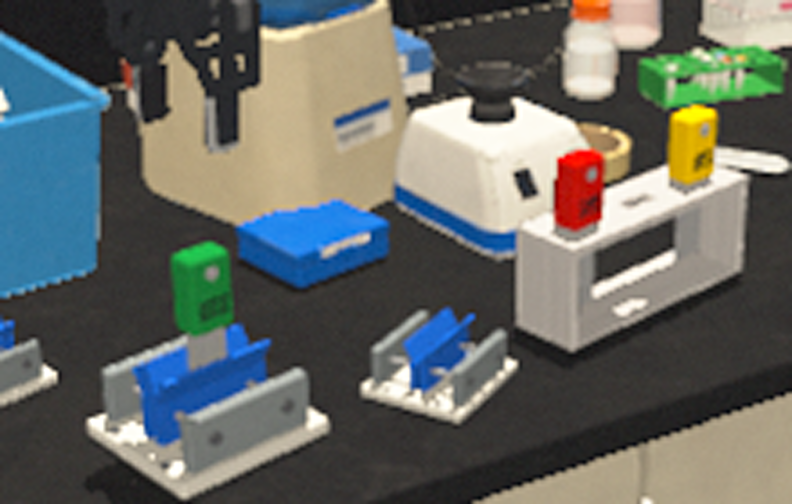

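The green gauge stands upright in the large clamp, with its handle at crop (202,288). That matches the projected home position to within 1 px. Red (578,190) and yellow (692,145) are still in the rack, and the gripper is clear.

```bash
python3 -c "
from plant import bot
print(bot.job_done())"
```

```text
the job is handed in; nothing more can be done
None
```

The green gauge is standing in the large clamp with its blade stopped on the base, the red and yellow gauges are still in the rack, and the job was handed in after about 12 s of robot time.

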